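# Put the dried scoop away in the pop-out drawer

### The arm

A 6-joint arm with a two-finger parallel gripper is mounted at the origin on the work surface. World frame = base frame: x ahead of the robot, y to its left, z up, the work surface at z = 0. Lengths are in mm, angles in rad, forces in N, time in s.
With the tool pointing down it reaches from about 350 to 775 mm from the base axis. Payload 7.3 kg.
Tool frame: the origin (TCP) lies at the very end of the fingers, on their centre line; the grasp point (between the pads) lies bot.grip_point_offset behind it (bot.grip_point_offset is the distance from the TCP to the grasp point, in mm); z points along the fingers, y is the line along which they close (so a half turn about z gives the same grasp; the last joint's range is limited). The gripper opens to 92 mm and grips with 3 to 60 N. Pads are 19 mm wide; open, the fingers measure 130 mm over their backs; the gripper's body (75 mm by 190 mm) begins 47 mm behind the grasp point.
Start: joints at [-1.4, 0.342, 1.524, -0, 1.275, -0.146], TCP at [163.574, -498.887, 226.741] pointing down, gripper open.
Joint ranges: [-2.53, 2.53], [-0.77, 2.02], [0.04, 2.7], [-1, 4.14], [0.28, 2.66], [-3.11, 3.11]. Speed limits (rad/s): [2.57, 2.57, 3.14, 3.14, 3.14, 3.14].

### API

Orientations are given as [roll, pitch, yaw] about the fixed x, y, z axes, in that order (R = Rz(yaw) Ry(pitch) Rx(roll)).
In Python, from plant import bot gives the robot as it stands. The module is installed in compiled form; this text tells all that it offers.
- The arm moves only by the tool carry_out, never from a script. Its argument "plan" is a list of rows, each an object of numbers: "tx", "ty", "tz": the shift along the world's x, y, z in mm; "rx", "ry", "rz": the turn, a rotation vector about the world's x, y, z in rad. A call has 1 to 12 rows; each row shifts and turns the commanded pose from where the row before left it; what a row does not reach is not made up. A row lasts 1/10 s, in which the tool goes at most 50 mm and 8.59 degrees, less where a joint would pass 70% of its speed; a pose out of reach is approached as far as the arm can. A call with a gripper value outside its range is refused whole. "gripper" is the closure, from 0 (fully open) to 1 (shut), set as the call begins (left out, the last holds). The fingers move at their own pace and stop on an object; the grip force is fixed at half the most. Time passes only in rows, so rows that do not move let the fingers close. It gives the time, the measured TCP pose, the force, the opening and the grip force at its end, in the units of the state.
- bot.get_obs(): the state, without advancing time (a new reading comes with each control period).
- bot.capture(name): name is "side" or "top" or "wrist"; returns the picture (480x640x3 uint8, red, green, blue); there is no depth.
- bot.camera_model(name): a dict with "camera_matrix" (3x3 intrinsics, pixels), "R" (3x3) and "t" (3): a world point X has camera coordinates R X + t. Camera axes: x right, y down, z forward; pixel columns grow to the right and rows downward; lengths in mm; the calibration is good to about 2 mm. The wrist camera is an equidistant fisheye: a pixel r from the principal point sees the ray r / f radians off the axis. A picture is of the moment at which its call begins: read the wrist's pose just before it. camera_model takes no time and is no camera call; for the wrist camera it gives the pose at the moment of the call.
- bot.close_job(): hands the job in; it is judged then, once.
The state is a dict: "time": time; "joint_positions": joint angles; "dq": joint speeds; "tau": joint torques, N m; "tool_pos": TCP position; "tcp_rot": TCP orientation; "contact_force": force on the tool from outside, world axes, zero at the start; "moment": the same for the moment, N m; "grip_width": finger opening in mm; "finger_force": force on a finger pad.
Only numpy, scipy, OpenCV 4.12 (cv2) and the standard library are available. Lean on these libraries where they do the work, as an engineer would, in place of code of your own. Each camera call takes 0.05 s, during which the arm holds its last target. There are 200 camera calls.

### The job

The white cabinet on the tasting counter has a handleless dark wood drawer with a touch latch: press its front gently in until it meets its stop and let go, and it springs ajar; then pull it well open. Take the copper scoop from the drying stand and hang it by its hook on the drawer's bar, between the two scoops hanging there, without knocking those off. Push the drawer shut, pressing it gently in to its stop again so that it stays latched, and leave everything else on the counter where it is.

Things in the scene. Friction and masses are not known exactly. Their poses are not given: they have to be found in the camera images.
- cabinet: White cabinet with dark wood top, fixed: 200 mm deep, 280 wide, 189 tall. Origin: centre of its underside; x points level from the drawer side into it (carcass front edge at x = -100 mm), y to the left of someone facing the drawer, z up. To relatch: push the drawer past 0 to the same firm stop and let go; pushed too little, it springs out to 0.07 again. Over 30 N on cabinet or drawer spoils it.
- drawer (a joint): How far out the drawer is (m), towards the cabinet's -x. 0 latched. To open: press in to a firm stop 9 to 37 mm inwards (-0.009 to -0.037, hidden, varies; it clicks up to 3 mm before the stop), let go: a spring (5 N at 0, 2.5 N at 0.07) drives it out to about 0.07. Thence it slides freely to 0.15 and stays put; damping 50 N per m/s. Pressing takes 6 to 9 N before the stop; 14 N is ample.
- drawer_front (a point): Middle of the upper edge of the drawer front's outer face, 189 mm above the counter, level with the cabinet's top; moves with the drawer. Axes as the cabinet's: outward is -x. Plain dark wood panel 280 wide, 174 high, 16 thick, no handle; latched it stands 40 mm off the carcass. Once ajar its upper edge can be hooked or pinched from above in the gap behind it (40 mm plus the joint value).
- bar_mid (a point): Middle of the upper face of the brass bar across the drawer, 109 mm above the counter, 121 mm behind the drawer front's outer face; moves with the drawer. Axes as the cabinet's. Bar 12 wide (x), 8 high, 230 mm long (y). Apart from the front and the bar's end posts the drawer's walls are below 70 mm. The bar comes out of the carcass when the drawer is out more than about 70 mm.
- scoop_grip (a point): Centre of the dark wood grip block of the copper scoop to put away (about 0.16 kg), hanging on the drying stand; z up. Block 20 mm (x) by 10 (y: pinch across this) by 50 tall. Below it the hook: a saddle 32 (x) by 24 (y) by 5 mm, its underside 30 mm under this point, with a 22 mm slot for the bar between a short leg at -x, down to 44 mm under this point, and a long strip at +x.
- stand_bar (a point): Middle of the upper face of the drying stand's steel bar, 109 mm above the counter; 12 mm wide, 178 mm long along y, on a fixed wooden base 120 (x) by 200 mm, two thin posts at y = +-85 mm. The scoop hangs within 30 mm of its middle, its axes along the stand's.
- left_scoop_grip (a point): Centre of the grip block of the copper scoop hanging in the drawer on the left (+y) of the place to fill. Same shape and axes as the scoop to put away, hanging with its x along the cabinet's; 60 to 85 mm from the bar's middle; loose, only hooked over the bar.
- right_scoop_grip (a point): Centre of the grip block of the copper scoop hanging in the drawer on the right (-y) of the place to fill. Same shape and axes as the scoop to put away, hanging with its x along the cabinet's; 60 to 85 mm from the bar's middle; loose, only hooked over the bar.
- bean_jar: Bystander: glass jar of brown beans with a dark wood lid, 94 mm across, 142 mm tall; loose, origin at the centre of its underside.
- tea_jar: Bystander: glass jar of green tea with a dark wood lid, 84 mm across, 122 mm tall; loose, origin at the centre of its underside.
- orange_flask: Bystander: orange bottle, 68 mm across, 190 mm tall; loose, origin at the centre of its underside.
- white_mug: Bystander: white mug, 80 mm across, 90 mm tall; loose, origin at the centre of its underside.
- scoop: Same scoop, same axes; origin: middle of the saddle's underside. The +x strip (11 to 16 mm from the middle) goes down 50 mm from here to an open cup 48 mm across, centred at x = -2 mm, rim 44 and bottom 80 mm below here. The cup lies under the bar: unhook by lifting 22 mm, then moving 40 mm or more to +x before rising; hang by going down beside the bar, in over it, then lowering.

How it is judged (in metres and radians):
On the way, in this order (a step that is already met when the one before it is completed fails the run):
1. the drawer has sprung ajar (value of joint drawer above 0.03 m), for 0.1 s.
2. the drawer is pulled well open (100 mm or more) (value of joint drawer above 0.1 m), for 0.1 s.
3. the scoop hangs on the drawer's bar between the other two, let go (x of scoop_grip in the frame of bar_mid between -0.018 and 0.018 m and z of scoop_grip in the frame of bar_mid between 0.022 and 0.038 m and angle between scoop_grip's own z axis and vertical below 0.35 rad and y of scoop_grip in the frame of left_scoop_grip below -0.04 m and y of scoop_grip in the frame of right_scoop_grip above 0.04 m and contact force between the fingers and scoop below 0.1 N), for 0.2 s.
At the end, for the whole second after the job is handed in: Drawer latched shut (joint -4 to 6 mm); the three scoops hang by their hooks on its bar (within 8 mm of resting height, 18 mm of the bar's line, 0.35 rad of upright), the one put away between the others, 40 mm or more from each, at rest (value of joint drawer between -0.004 and 0.006 m and x of scoop_grip in the frame of bar_mid between -0.018 and 0.018 m and z of scoop_grip in the frame of bar_mid between 0.022 and 0.038 m and angle between each of scoop_grip, left_scoop_grip, right_scoop_grip's own z axis and vertical below 0.35 rad and x of left_scoop_grip in the frame of bar_mid between -0.018 and 0.018 m and z of left_scoop_grip in the frame of bar_mid between 0.022 and 0.038 m and x of right_scoop_grip in the frame of bar_mid between -0.018 and 0.018 m and z of right_scoop_grip in the frame of bar_mid between 0.022 and 0.038 m and y of scoop_grip in the frame of left_scoop_grip below -0.04 m and y of scoop_grip in the frame of right_scoop_grip above 0.04 m and linear speed of scoop below 0.03 m/s); the robot touches nothing.
It fails at once if the cabinet or drawer is pushed or pulled with more than 30 N (contact force between any of the arm, the fingers and cabinet above 30 N).
It fails at once if a scoop is knocked off the bar or dropped (height (world z) of any of scoop_grip, left_scoop_grip, right_scoop_grip below 0.09 m).
It fails at once if a jar, bottle or mug is moved more than 30 mm (distance of any of bean_jar, tea_jar, orange_flask, white_mug from where it was at the start of the episode above 0.03 m).
It also fails if it takes over 72 s, if anything falls off the work surface, if the arm or the gripper's body presses on something with over 40 N, if the wrist force passes 120 N, or if a joint passes its speed limit or range.

## Working session

There is one attempt and no reset: what is moved stays moved. The work goes in short steps, Python scripts to look and compute and a tool call to move; the robot and the scene stay as the last step left them, time stands still between calls to the robot, and variables do not carry over. Pictures are saved under pics/ and viewed, at most 12 in all, crops included, and the job is handed in when it is done.

Besides the shell and the picture viewer there is one more tool, called after "Emit:" by a JSON object that holds its "name" and its "arguments", one argument or row to a line. carry_out: Moves the arm, as the interface text tells. Its arguments: {"type":"object","properties":{"plan":{"type":"array"},"gripper":{"type":"number"}},"required":["plan"]}

```bash
mkdir -p pics; python3 - <<'E'
from plant import bot
import cv2
o=bot.get_obs();print({k:o[k] for k in('time','tool_pos','tcp_rot','contact_force','grip_width')},bot.grip_point_offset)
for n in('side','top'):
    cv2.imwrite(f'pics/{n}0.png',bot.capture(n)[:,:,::-1]);m=bot.camera_model(n);print(n,m)
E
```

```text
{'time': 0.0, 'tool_pos': array([ 163.5015734 , -498.48033713,  226.06691103]), 'tcp_rot': array([-3.14010523e+00, -2.19074970e-04,  3.16792040e-01]), 'contact_force': array([ 0.6247619 , -0.116673  , -0.68907003]), 'grip_width': 91.97675445999478} 18.8
side {'camera_matrix': array([[469.98712059,   0.        , 318.95271363],
       [  0.        , 469.98712059, 249.08213864],
       [  0.        ,   0.        ,   1.        ]]), 'R': array([[ 9.67624955e-01,  2.52392100e-01, -4.17766735e-04],
       [ 1.67727353e-01, -6.44270963e-01, -7.46178572e-01],
       [-1.88598731e-01,  7.21950936e-01, -6.65745721e-01]]), 't': array([-559.68747614,  -15.56504028, 1232.56556216])}
top {'camera_matrix': array([[488.38806191,   0.        , 327.72563665],
       [  0.        , 488.38806191, 242.89653339],
       [  0.        ,   0.        ,   1.        ]]), 'R': array([[-2.80886597e-02, -9.99605311e-01,  5.00412319e-04],
       [-9.87045315e-01,  2.76566106e-02, -1.58040051e-01],
       [ 1.57963834e-01, -4.93306285e-03, -9.87432576e-01]]), 't': array([ 19.21561094, 578.18339958, 968.08779258])}
```

View pics/side0.png

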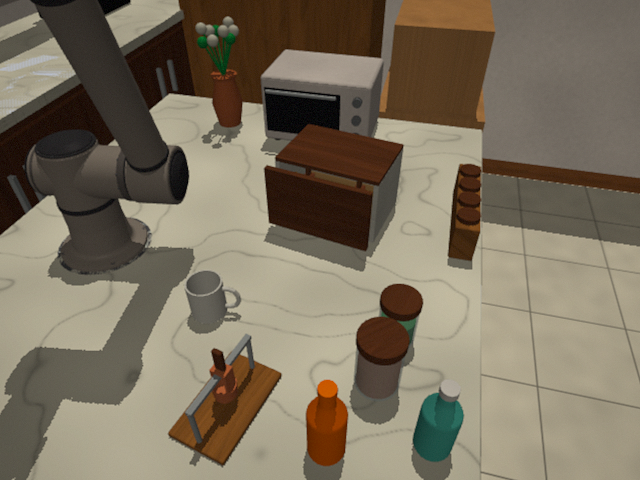

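View pics/top0.png

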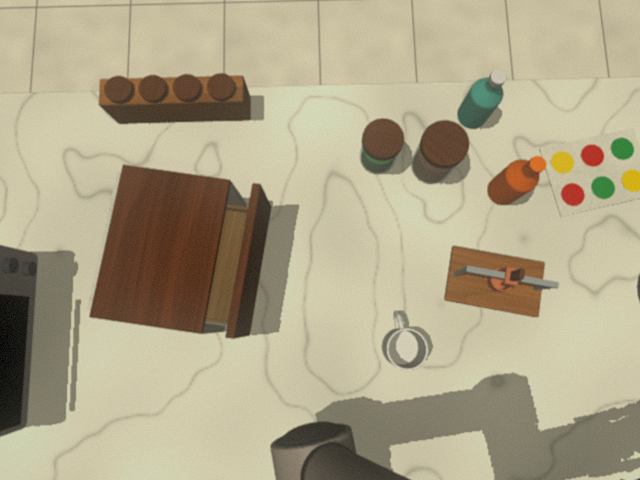

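The side view shows the cabinet with its drawer front (266–375, 168–243), the scoop on its stand (~220, 375) and the mug beside it. The top view shows the drawer front edge at about (265,186)–(238,337), the stand bar at (457,270)–(557,285) and the scoop at about (512,276).

```bash
cat >h.py <<'E'
import numpy as np,cv2
from plant import bot
def ray(n,u,v,m=None):
    m=m or bot.camera_model(n);K=m['camera_matrix'];R=m['R'];t=m['t']
    p=np.array([(u-K[0,2])/K[0,0],(v-K[1,2])/K[1,1]])
    if n=='wrist':
        th=np.hypot(*p);d=np.r_[p/max(th,1e-9)*np.sin(th),np.cos(th)]
    else: d=np.r_[p,1]
    return -R.T@t,R.T@d
def onz(n,u,v,z,m=None):
    c,d=ray(n,u,v,m);return c+d*(z-c[2])/d[2]
def proj(n,X,m=None):
    m=m or bot.camera_model(n);K=m['camera_matrix'];p=m['R']@np.array(X,float)+m['t']
    if n=='wrist':
        r=np.hypot(p[0],p[1]);q=p[:2]/max(r,1e-9)*np.arctan2(r,p[2])
    else:q=p[:2]/p[2]
    return q*K[0,0]+K[:2,2]
E
python3 - <<'E'
from h import *
np.set_printoptions(precision=1,suppress=True)
t=cv2.imread('pics/top0.png');s=cv2.imread('pics/side0.png')
a=cv2.resize(t[155:345,80:280],(400,380),interpolation=3)
b=cv2.resize(t[240:325,440:565],(400,272),interpolation=3)
c=cv2.resize(s[330:470,160:290],(400,431),interpolation=3)
im=np.zeros((600,800,3),np.uint8);im[:380,:400]=a;im[:272,400:]=b;im[272:600,400:]=c[:328];cv2.imwrite('pics/crop1.png',im)
for q in[(122,166),(229,180),(200,333),(91,317),(269,187),(239,337)]:print(q,onz('top',*q,189))
for q in[(457,270),(557,285)]:print(q,onz('top',*q,109))
for q in[(404,345)]:print('mug',onz('top',*q,90))
E
```

```text
(122, 166) [708.2 375.1 189. ]
(229, 180) [676.3 179.8 189. ]
(200, 333) [404.1 228.8 189. ]
(91, 317) [436.8 418.4 189. ]
(269, 187) [661.2 107.2 189. ]
(239, 337) [395.4 161.4 189. ]
(457, 270) [ 508.5 -244.5  109. ]
(557, 285) [ 474.3 -434.3  109. ]
mug [ 368.8 -137.7   90. ]
```

View pics/crop1.png

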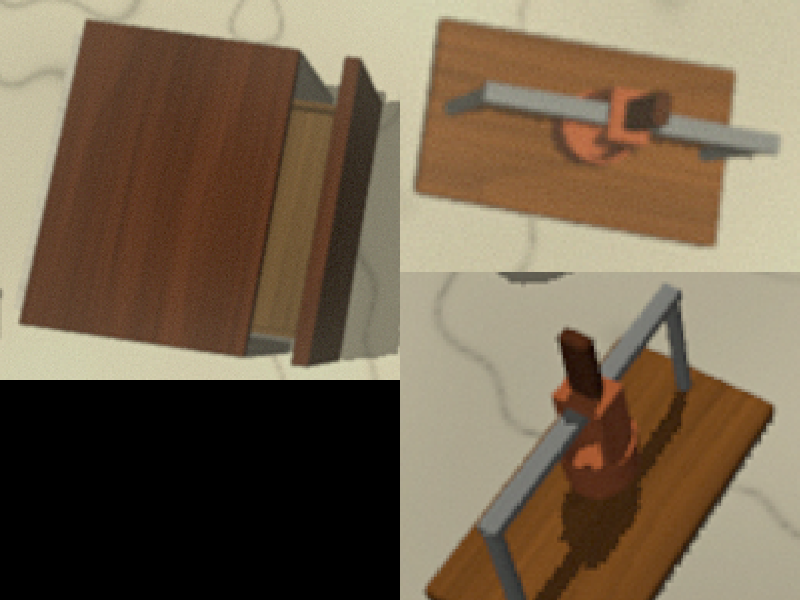

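```bash
python3 - <<'E'
from h import *
np.set_printoptions(precision=1,suppress=True)
def fit(px,loc,z):
    P=np.array([onz('top',*p,z)[:2] for p in px]);L=np.array(loc,float)
    a,b=L-L.mean(0),P-P.mean(0);yaw=np.arctan2((a[:,0]*b[:,1]-a[:,1]*b[:,0]).sum(),(a*b).sum())
    R=np.array([[np.cos(yaw),-np.sin(yaw)],[np.sin(yaw),np.cos(yaw)]]);t=P.mean(0)-R@L.mean(0)
    print('yaw %.3f'%yaw,'org',t,'res',(L@R.T+t-P).ravel());return R,t
R,t=fit([(122.5,165),(230,180.5),(203.5,333),(90,316.5),(260.5,185),(234,337.5)],[(100,-140),(-100,-140),(-100,140),(100,140),(-156,-140),(-156,140)],189)
print('front',R@[-156,0]+t,'bar latched',R@[-35,0]+t,'bar at .15',R@[-185,0]+t)
fit([(467.2,268.5),(558.4,284.7)],[(0,89),(0,-89)],109)
print('griptop',onz('top',519.7,273.4,164))
print('grip top side', onz('side',160+575/3.077-400/3.077,330+(338-272)/3.077,164))
E
```

```text
yaw 1.401 org [556.7 299.2] res [ 1.5 -0.1  2.4 -1.  -2.2  1.6 -2.1  1.3  2.9 -0.8 -2.5 -0.9]
front [530.3 145.5] bar latched [550.8 264.7] bar at .15 [525.4 116.9]
yaw -0.206 org [ 492.8 -350.7] res [ 0.2  0.7 -0.2 -0.7]
griptop [ 493.9 -342.9  164. ]
grip top side [ 494.6 -348.5  164. ]
```

Emit:
{"name": "carry_out", "arguments": {
  "plan": [
    {"tx":28,"ty":40,"rz":0.09},
    {"tx":28,"ty":40,"rz":0.09},
    {"tx":28,"ty":40,"rz":0.09},
    {"tx":28,"ty":40,"rz":0.09},
    {"tx":28,"ty":40,"rz":0.09},
    {"tx":28,"ty":40,"rz":0.09},
    {"tx":28,"ty":40,"rz":0.09},
    {"tx":28,"ty":40,"rz":0.09},
    {"tx":28,"ty":40,"rz":0.09},
    {"tx":28,"ty":40,"rz":0.09},
    {"tx":28,"ty":40,"rz":0.09},
    {"tx":28,"ty":40,"rz":0.09}
  ],
  "gripper": 1
}}

```text
invalid input at $.plan[0]: expected keys tx, ty, tz, rx, ry, rz
```

All six keys are needed.

Emit:
{"name": "carry_out", "arguments": {
  "plan": [
    {"tx":28,"ty":40,"tz":0,"rx":0,"ry":0,"rz":0.09},
    {"tx":28,"ty":40,"tz":0,"rx":0,"ry":0,"rz":0.09},
    {"tx":28,"ty":40,"tz":0,"rx":0,"ry":0,"rz":0.09},
    {"tx":28,"ty":40,"tz":0,"rx":0,"ry":0,"rz":0.09},
    {"tx":28,"ty":40,"tz":0,"rx":0,"ry":0,"rz":0.09},
    {"tx":28,"ty":40,"tz":0,"rx":0,"ry":0,"rz":0.09},
    {"tx":28,"ty":40,"tz":0,"rx":0,"ry":0,"rz":0.09},
    {"tx":28,"ty":40,"tz":0,"rx":0,"ry":0,"rz":0.09},
    {"tx":28,"ty":40,"tz":0,"rx":0,"ry":0,"rz":0.09},
    {"tx":28,"ty":40,"tz":0,"rx":0,"ry":0,"rz":0.09},
    {"tx":28,"ty":40,"tz":0,"rx":0,"ry":0,"rz":0.09},
    {"tx":28,"ty":40,"tz":0,"rx":0,"ry":0,"rz":0.09}
  ],
  "gripper": 1
}}

```text
time: 1.3
tool_pos: [500.3, -16.9, 226.6]
tcp_rot: [-3.141, 0.0, 1.401]
contact_force: [0.0, -0.4, -0.5]
grip_width: 1.8
finger_force: 0.0
```

Emit:
{"name": "carry_out", "arguments": {
  "plan": [
    {"tx":7,"ty":38,"tz":-15,"rx":0,"ry":0,"rz":0},
    {"tx":8,"ty":40,"tz":-25,"rx":0,"ry":0,"rz":0},
    {"tx":7,"ty":40,"tz":-25,"rx":0,"ry":0,"rz":0},
    {"tx":0,"ty":0,"tz":-21,"rx":0,"ry":0,"rz":0},
    {"tx":2,"ty":10,"tz":0,"rx":0,"ry":0,"rz":0},
    {"tx":1,"ty":6,"tz":0,"rx":0,"ry":0,"rz":0},
    {"tx":0.5,"ty":3,"tz":0,"rx":0,"ry":0,"rz":0},
    {"tx":0.5,"ty":3,"tz":0,"rx":0,"ry":0,"rz":0},
    {"tx":0,"ty":0,"tz":0,"rx":0,"ry":0,"rz":0}
  ]
}}

```text
time: 2.2
tool_pos: [526.1, 121.0, 141.7]
tcp_rot: [3.14, -0.0, 1.396]
contact_force: [-0.1, -0.4, 0.7]
grip_width: 0.5
finger_force: 0.0
```

Emit:
{"name": "carry_out", "arguments": {
  "plan": [
    {"tx":0.5,"ty":3,"tz":0,"rx":0,"ry":0,"rz":0},
    {"tx":0.5,"ty":3,"tz":0,"rx":0,"ry":0,"rz":0},
    {"tx":0.5,"ty":3,"tz":0,"rx":0,"ry":0,"rz":0},
    {"tx":0.3,"ty":2,"tz":0,"rx":0,"ry":0,"rz":0},
    {"tx":0.3,"ty":2,"tz":0,"rx":0,"ry":0,"rz":0},
    {"tx":0.3,"ty":2,"tz":0,"rx":0,"ry":0,"rz":0},
    {"tx":0.3,"ty":2,"tz":0,"rx":0,"ry":0,"rz":0},
    {"tx":0,"ty":0,"tz":0,"rx":0,"ry":0,"rz":0},
    {"tx":0,"ty":0,"tz":0,"rx":0,"ry":0,"rz":0}
  ]
}}

```text
time: 3.1
tool_pos: [528.2, 137.5, 140.7]
tcp_rot: [-3.141, 0.001, 1.397]
contact_force: [-0.6, -6.3, 1.4]
grip_width: 0.6
finger_force: 2.6
```

Emit:
{"name": "carry_out", "arguments": {
  "plan": [
    {"tx":0.3,"ty":1.5,"tz":0,"rx":0,"ry":0,"rz":0},
    {"tx":0.3,"ty":1.5,"tz":0,"rx":0,"ry":0,"rz":0},
    {"tx":0.2,"ty":1.5,"tz":0,"rx":0,"ry":0,"rz":0},
    {"tx":0.2,"ty":1,"tz":0,"rx":0,"ry":0,"rz":0},
    {"tx":0,"ty":0,"tz":0,"rx":0,"ry":0,"rz":0}
  ]
}}

```text
time: 3.6
tool_pos: [529.1, 143.0, 140.7]
tcp_rot: [-3.141, 0.001, 1.397]
contact_force: [-1.4, -5.7, 1.6]
grip_width: 0.1
finger_force: 2.7
```

Emit:
{"name": "carry_out", "arguments": {
  "plan": [
    {"tx":0.2,"ty":1,"tz":0,"rx":0,"ry":0,"rz":0},
    {"tx":0.1,"ty":1,"tz":0,"rx":0,"ry":0,"rz":0},
    {"tx":0,"ty":0,"tz":0,"rx":0,"ry":0,"rz":0}
  ]
}}

```text
time: 3.9
tool_pos: [529.5, 144.9, 140.7]
tcp_rot: [-3.141, 0.001, 1.397]
contact_force: [-0.7, -5.2, 1.6]
grip_width: 0.7
finger_force: 2.8
```

Emit:
{"name": "carry_out", "arguments": {
  "plan": [
    {"tx":0.1,"ty":0.8,"tz":0,"rx":0,"ry":0,"rz":0},
    {"tx":0.1,"ty":0.7,"tz":0,"rx":0,"ry":0,"rz":0},
    {"tx":0,"ty":0,"tz":0,"rx":0,"ry":0,"rz":0}
  ]
}}

```text
time: 4.2
tool_pos: [529.7, 146.4, 140.7]
tcp_rot: [-3.142, 0.001, 1.397]
contact_force: [-1.2, -5.7, 0.8]
grip_width: 0.4
finger_force: 2.9
```

Emit:
{"name": "carry_out", "arguments": {
  "plan": [
    {"tx":0.1,"ty":0.8,"tz":0,"rx":0,"ry":0,"rz":0},
    {"tx":0.1,"ty":0.7,"tz":0,"rx":0,"ry":0,"rz":0},
    {"tx":0,"ty":0,"tz":0,"rx":0,"ry":0,"rz":0}
  ]
}}

```text
time: 4.5
tool_pos: [530.0, 147.9, 140.7]
tcp_rot: [3.141, 0.001, 1.397]
contact_force: [0.1, -5.9, -0.1]
grip_width: 0.4
finger_force: 2.9
```

Emit:
{"name": "carry_out", "arguments": {
  "plan": [
    {"tx":0.1,"ty":0.8,"tz":0,"rx":0,"ry":0,"rz":0},
    {"tx":0.1,"ty":0.7,"tz":0,"rx":0,"ry":0,"rz":0},
    {"tx":0,"ty":0,"tz":0,"rx":0,"ry":0,"rz":0}
  ]
}}

```text
time: 4.8
tool_pos: [530.2, 149.3, 140.7]
tcp_rot: [3.141, 0.001, 1.397]
contact_force: [-0.4, -5.5, 0.5]
grip_width: 0.8
finger_force: 2.9
```

Emit:
{"name": "carry_out", "arguments": {
  "plan": [
    {"tx":0.2,"ty":0.9,"tz":0,"rx":0,"ry":0,"rz":0},
    {"tx":0.2,"ty":0.9,"tz":0,"rx":0,"ry":0,"rz":0},
    {"tx":0,"ty":0,"tz":0,"rx":0,"ry":0,"rz":0}
  ]
}}

```text
time: 5.1
tool_pos: [530.6, 151.2, 140.7]
tcp_rot: [3.142, 0.001, 1.397]
contact_force: [0.0, -5.7, 1.0]
grip_width: 0.7
finger_force: 2.8
```

Emit:
{"name": "carry_out", "arguments": {
  "plan": [
    {"tx":0.2,"ty":0.9,"tz":0,"rx":0,"ry":0,"rz":0},
    {"tx":0.2,"ty":0.9,"tz":0,"rx":0,"ry":0,"rz":0},
    {"tx":0,"ty":0,"tz":0,"rx":0,"ry":0,"rz":0}
  ]
}}

```text
time: 5.4
tool_pos: [530.9, 152.9, 140.7]
tcp_rot: [-3.141, 0.001, 1.397]
contact_force: [-1.1, -6.3, 0.6]
grip_width: 0.2
finger_force: 2.9
```

Emit:
{"name": "carry_out", "arguments": {
  "plan": [
    {"tx":0.2,"ty":0.9,"tz":0,"rx":0,"ry":0,"rz":0},
    {"tx":0.2,"ty":0.9,"tz":0,"rx":0,"ry":0,"rz":0},
    {"tx":0,"ty":0,"tz":0,"rx":0,"ry":0,"rz":0}
  ]
}}

```text
time: 5.7
tool_pos: [531.2, 154.7, 140.7]
tcp_rot: [-3.141, 0.001, 1.397]
contact_force: [-0.9, -6.5, 1.4]
grip_width: 0.8
finger_force: 3.0
```

Emit:
{"name": "carry_out", "arguments": {
  "plan": [
    {"tx":0.2,"ty":0.9,"tz":0,"rx":0,"ry":0,"rz":0},
    {"tx":0.2,"ty":0.9,"tz":0,"rx":0,"ry":0,"rz":0},
    {"tx":0,"ty":0,"tz":0,"rx":0,"ry":0,"rz":0}
  ]
}}

```text
time: 6.0
tool_pos: [531.4, 156.3, 140.7]
tcp_rot: [-3.141, 0.002, 1.397]
contact_force: [-1.0, -7.3, 1.6]
grip_width: 0.8
finger_force: 3.5
```

Emit:
{"name": "carry_out", "arguments": {
  "plan": [
    {"tx":0.1,"ty":0.7,"tz":0,"rx":0,"ry":0,"rz":0},
    {"tx":0.1,"ty":0.7,"tz":0,"rx":0,"ry":0,"rz":0},
    {"tx":0,"ty":0,"tz":0,"rx":0,"ry":0,"rz":0}
  ]
}}

```text
time: 6.3
tool_pos: [531.5, 156.7, 140.7]
tcp_rot: [-3.141, 0.003, 1.397]
contact_force: [-2.0, -10.0, 2.9]
grip_width: 0.1
finger_force: 5.7
```

Emit:
{"name": "carry_out", "arguments": {
  "plan": [
    {"tx":0.1,"ty":0.8,"tz":0,"rx":0,"ry":0,"rz":0},
    {"tx":0,"ty":0,"tz":0,"rx":0,"ry":0,"rz":0},
    {"tx":-3,"ty":-15,"tz":0,"rx":0,"ry":0,"rz":0},
    {"tx":-5,"ty":-30,"tz":0,"rx":0,"ry":0,"rz":0},
    {"tx":-5,"ty":-30,"tz":0,"rx":0,"ry":0,"rz":0},
    {"tx":-5,"ty":-30,"tz":0,"rx":0,"ry":0,"rz":0},
    {"tx":-5,"ty":-30,"tz":0,"rx":0,"ry":0,"rz":0},
    {"tx":0,"ty":0,"tz":40,"rx":0,"ry":0,"rz":0},
    {"tx":0,"ty":0,"tz":40,"rx":0,"ry":0,"rz":0},
    {"tx":0,"ty":0,"tz":20,"rx":0,"ry":0,"rz":0},
    {"tx":0,"ty":0,"tz":0,"rx":0,"ry":0,"rz":0},
    {"tx":0,"ty":0,"tz":0,"rx":0,"ry":0,"rz":0}
  ]
}}

```text
time: 7.5
tool_pos: [508.8, 24.6, 240.4]
tcp_rot: [3.141, -0.001, 1.397]
contact_force: [0.4, -0.3, -0.0]
grip_width: 0.7
finger_force: 0.0
```

```bash
python3 - <<'E'
from h import *
np.set_printoptions(precision=3,suppress=True)
m=bot.camera_model('wrist');print(m, bot.get_obs()['tool_pos'])
a=bot.capture('top');b=bot.capture('wrist')
cv2.imwrite('pics/t1.png',a[:,:,::-1]);cv2.imwrite('pics/w1.png',b[:,:,::-1])
im=np.zeros((600,800,3),np.uint8)
im[:300,:400]=cv2.resize(b,(400,300),interpolation=3);c=cv2.resize(a[150:350,60:327],(800,600),interpolation=3);im[:300,400:]=cv2.resize(c,(400,300))
cv2.imwrite('pics/v1.png',im[:300,:,::-1])
E
```

```text
{'camera_matrix': array([[371.648,   0.   , 323.235],
       [  0.   , 371.648, 242.16 ],
       [  0.   ,   0.   ,   1.   ]]), 'R': array([[ 0.985, -0.173,  0.   ],
       [-0.166, -0.945,  0.282],
       [-0.049, -0.278, -0.959]]), 't': array([-496.647,   68.734,  436.507])} [508.83   24.57  240.409]
```

View pics/v1.png

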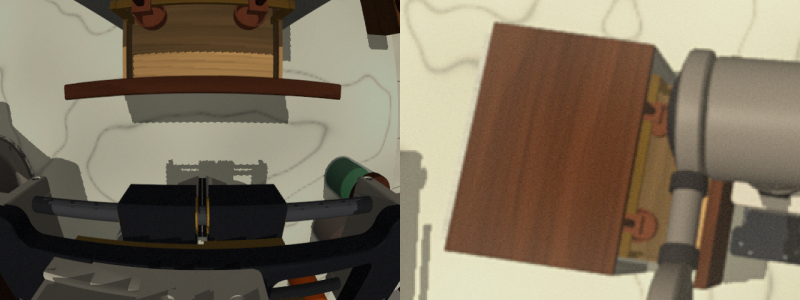

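The drawer is ajar, with its front at row ~88 of the wrist view, and two scoops hang at (155,15) and (248,15). Next I hook behind the front.

Emit:
{"name": "carry_out", "arguments": {
  "plan": [
    {"tx":6,"ty":30,"tz":0,"rx":0,"ry":0,"rz":0},
    {"tx":6,"ty":35,"tz":0,"rx":0,"ry":0,"rz":0},
    {"tx":5,"ty":26,"tz":0,"rx":0,"ry":0,"rz":0},
    {"tx":0,"ty":0,"tz":-30,"rx":0,"ry":0,"rz":0},
    {"tx":0,"ty":0,"tz":-30,"rx":0,"ry":0,"rz":0},
    {"tx":0,"ty":0,"tz":-30,"rx":0,"ry":0,"rz":0},
    {"tx":-1,"ty":-5,"tz":0,"rx":0,"ry":0,"rz":0},
    {"tx":-1,"ty":-5,"tz":0,"rx":0,"ry":0,"rz":0},
    {"tx":-0.5,"ty":-3,"tz":0,"rx":0,"ry":0,"rz":0},
    {"tx":-0.5,"ty":-3,"tz":0,"rx":0,"ry":0,"rz":0},
    {"tx":-0.5,"ty":-3,"tz":0,"rx":0,"ry":0,"rz":0},
    {"tx":-0.5,"ty":-3,"tz":0,"rx":0,"ry":0,"rz":0}
  ]
}}

```text
time: 8.8
tool_pos: [522.7, 93.3, 151.8]
tcp_rot: [3.139, -0.001, 1.397]
contact_force: [0.1, 2.7, 1.9]
grip_width: 0.5
finger_force: 1.0
```

Emit:
{"name": "carry_out", "arguments": {
  "plan": [
    {"tx":-1,"ty":-5.5,"tz":0,"rx":0,"ry":0,"rz":0},
    {"tx":-1,"ty":-5.5,"tz":0,"rx":0,"ry":0,"rz":0},
    {"tx":-1,"ty":-5.5,"tz":0,"rx":0,"ry":0,"rz":0},
    {"tx":-1,"ty":-5.5,"tz":0,"rx":0,"ry":0,"rz":0},
    {"tx":-1,"ty":-5.5,"tz":0,"rx":0,"ry":0,"rz":0},
    {"tx":-1,"ty":-5.5,"tz":0,"rx":0,"ry":0,"rz":0},
    {"tx":-1,"ty":-5.5,"tz":0,"rx":0,"ry":0,"rz":0},
    {"tx":-1,"ty":-5.5,"tz":0,"rx":0,"ry":0,"rz":0},
    {"tx":-1,"ty":-5.5,"tz":0,"rx":0,"ry":0,"rz":0},
    {"tx":-1,"ty":-5.5,"tz":0,"rx":0,"ry":0,"rz":0},
    {"tx":-0.5,"ty":-3,"tz":0,"rx":0,"ry":0,"rz":0},
    {"tx":0,"ty":0,"tz":0,"rx":0,"ry":0,"rz":0}
  ]
}}

```text
time: 10.0
tool_pos: [510.7, 34.8, 150.4]
tcp_rot: [-3.14, 0.001, 1.396]
contact_force: [0.1, -0.3, 0.3]
grip_width: 0.6
finger_force: 0.0
```

Emit:
{"name": "carry_out", "arguments": {
  "plan": [
    {"tx":-0.5,"ty":-3,"tz":0,"rx":0,"ry":0,"rz":0},
    {"tx":-0.5,"ty":-3,"tz":0,"rx":0,"ry":0,"rz":0},
    {"tx":0,"ty":0,"tz":0,"rx":0,"ry":0,"rz":0},
    {"tx":1.5,"ty":10,"tz":0,"rx":0,"ry":0,"rz":0},
    {"tx":0,"ty":0,"tz":40,"rx":0,"ry":0,"rz":0},
    {"tx":0,"ty":0,"tz":40,"rx":0,"ry":0,"rz":0},
    {"tx":0,"ty":0,"tz":40,"rx":0,"ry":0,"rz":0},
    {"tx":0,"ty":0,"tz":0,"rx":0,"ry":0,"rz":0}
  ]
}}

```text
time: 10.8
tool_pos: [514.7, 40.0, 276.5]
tcp_rot: [3.13, -0.001, 1.397]
contact_force: [0.7, 0.3, -0.4]
grip_width: 0.8
finger_force: 0.0
```

```bash
python3 - <<'E'
from h import *
import pickle
np.set_printoptions(precision=1,suppress=True)
m=bot.camera_model('wrist');pickle.dump(m,open('w2.pkl','wb'))
b=bot.capture('wrist');print(bot.get_obs()['tool_pos'])
cv2.imwrite('pics/w2.png',b[:,:,::-1])
for s in(-140,-150):
  print([proj('wrist',np.r_[np.array([530.3,145.5])+(s+d)*np.array([.169,.986])+y*np.array([-.986,.169]),z],m) for d,y,z in((0,0,189),(121,0,109),(121,70,164),(121,-70,164))])
E
```

```text
[513.4  40.  273.5]
[array([319.2, 292.4]), array([318.3, 123.9]), array([222.9, 124.6]), array([413.6, 123.5])]
[array([319.3, 304.8]), array([318.4, 135.3]), array([223.2, 138. ]), array([413.4, 136.9])]
```

View pics/w2.png

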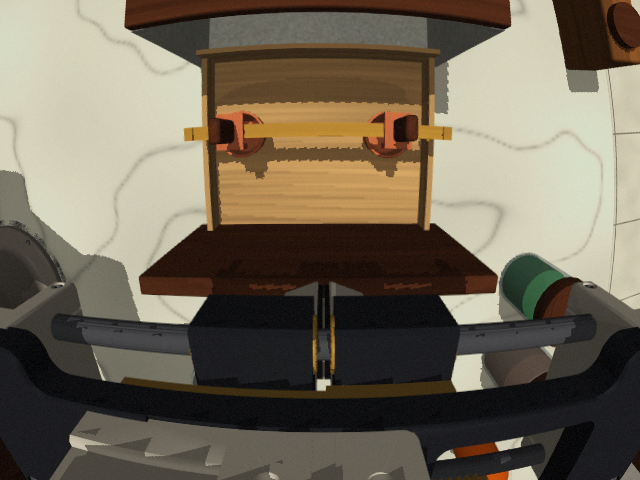

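The wrist view shows the bar ends at (185,134) and (451,133), the left grip top at about (214,131) and the right grip top at about (411,127).

```bash
python3 - <<'E'
from h import *
import pickle
np.set_printoptions(precision=1,suppress=True)
m=pickle.load(open('w2.pkl','rb'))
x=np.array([.169,.986]);y=np.array([-.986,.169]);o=np.array([530.3,145.5])
for n,u,v,z in(('Lend',185,134,109),('Rend',451,133,109),('barmid',318,131,109),('L',214,131,164),('R',411,127,164),('edge near',319,294,189)):
    p=onz('wrist',u,v,z,m)[:2];print(n,p,'cab s,y',(p-o)@x,(p-o)@y)
E
```

```text
Lend [407.5 143.2] cab s,y -22.985590569367545 120.65958168202319
Rend [644.3 102.1] cab s,y -23.52509222641871 -119.75774403664386
barmid [525.7 120.7] cab s,y -25.275963993063975 0.32702980328790954
L [450.4 135.5] cab s,y -23.40443259628866 77.05507692142444
R [593.7 112.6] cab s,y -21.735327467035248 -68.08417084610521
edge near [506.3   6.3] cab s,y -141.3446055890169 0.14996452787630332
```

Emit:
{"name": "carry_out", "arguments": {
  "plan": [
    {"tx":-6,"ty":-31,"tz":0,"rx":0,"ry":0,"rz":-0.1335},
    {"tx":-6,"ty":-31,"tz":0,"rx":0,"ry":0,"rz":-0.1335},
    {"tx":-6,"ty":-31,"tz":0,"rx":0,"ry":0,"rz":-0.1335},
    {"tx":-6,"ty":-31,"tz":0,"rx":0,"ry":0,"rz":-0.1335},
    {"tx":-6,"ty":-31,"tz":0,"rx":0,"ry":0,"rz":-0.1335},
    {"tx":-6,"ty":-31,"tz":0,"rx":0,"ry":0,"rz":-0.1335},
    {"tx":-6,"ty":-31,"tz":0,"rx":0,"ry":0,"rz":-0.1335},
    {"tx":-6,"ty":-31,"tz":0,"rx":0,"ry":0,"rz":-0.1335},
    {"tx":-6,"ty":-31,"tz":0,"rx":0,"ry":0,"rz":-0.1335},
    {"tx":-6,"ty":-31,"tz":0,"rx":0,"ry":0,"rz":-0.1335},
    {"tx":-6,"ty":-31,"tz":0,"rx":0,"ry":0,"rz":-0.1335},
    {"tx":-6,"ty":-31,"tz":0,"rx":0,"ry":0,"rz":-0.1335}
  ],
  "gripper": 0.4
}}

```text
time: 12.05
tool_pos: [439.6, -333.1, 269.2]
tcp_rot: [-3.14, 0.002, -0.211]
contact_force: [0.7, -0.3, -0.6]
grip_width: 55.1
finger_force: 0.0
```

Emit:
{"name": "carry_out", "arguments": {
  "plan": [
    {"tx":0,"ty":0,"tz":-10,"rx":0,"ry":0,"rz":0},
    {"tx":0,"ty":0,"tz":0,"rx":0,"ry":0,"rz":0},
    {"tx":0,"ty":0,"tz":0,"rx":0,"ry":0,"rz":0}
  ]
}}

```text
time: 12.35
tool_pos: [440.1, -331.2, 259.8]
tcp_rot: [-3.14, 0.002, -0.203]
contact_force: [-0.7, 0.9, 0.6]
grip_width: 55.2
finger_force: 0.0
```

```bash
python3 - <<'E'
from h import *
import pickle
m=bot.camera_model('wrist');pickle.dump(m,open('w3.pkl','wb'));o=bot.get_obs();print(o['tool_pos'],o['tcp_rot'],o['grip_width'])
cv2.imwrite('pics/w3.png',bot.capture('wrist')[:,:,::-1])
E
```

```text
[ 440.08936695 -331.2167474   259.75302835] [-3.14009826e+00  1.87266493e-03 -2.03250219e-01] 55.15546129908297
```

View pics/w3.png

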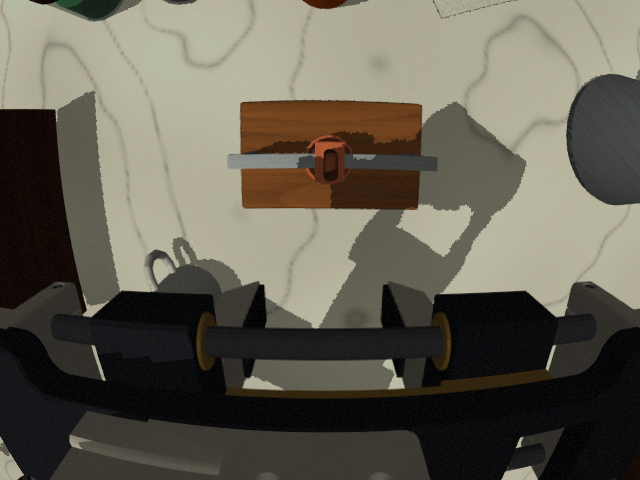

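The wrist view shows the stand bar ends at (228,161) and (437,163) and the grip block at about (322–339, 148–181).

```bash
python3 - <<'E'
from h import *
import pickle
np.set_printoptions(precision=1,suppress=True)
m=pickle.load(open('w3.pkl','rb'))
a=onz('wrist',228,161,109,m);b=onz('wrist',437,163,109,m);d=a-b
yaw=np.arctan2(-d[0],d[1]);print(a,b,np.linalg.norm(d),yaw,(a+b)/2)
c=(a+b)/2;xs=np.array([np.cos(yaw),np.sin(yaw),0]);ys=d/np.linalg.norm(d)
for dy in(-5,0,5):
  print(dy,[proj('wrist',c+dy*ys+e*xs+np.array([0,0,z]),m) for z,e in((5,-10),(5,10),(55,-10),(55,10))], (c+dy*ys)[:2])
im=cv2.imread('pics/w3.png')[130:200,290:370];cv2.imwrite('pics/g3.png',cv2.resize(im,None,fx=8,fy=8,interpolation=3))
E
```

```text
[ 511.4 -262.7  109. ] [ 474.5 -436.7  109. ] 177.86705651504207 -0.20878991685217516 [ 493.  -349.7  109. ]
-5 [array([339.4, 172.4]), array([339.7, 148.2]), array([342.5, 179.7]), array([342.9, 150.7])] [ 491.9 -354.6]
0 [array([333.3, 172.4]), array([333.5, 148.1]), array([335.2, 179.6]), array([335.5, 150.6])] [ 493.  -349.7]
5 [array([327.2, 172.3]), array([327.4, 148. ]), array([327.9, 179.5]), array([328.1, 150.5])] [ 494.  -344.9]
```

View pics/g3.png

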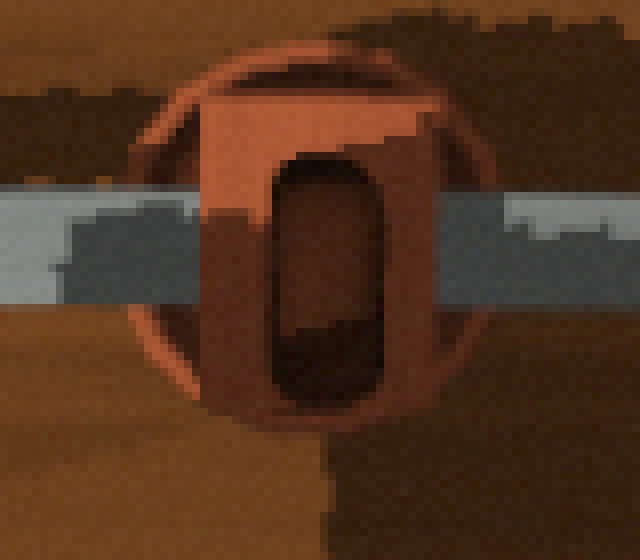

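Emit:
{"name": "carry_out", "arguments": {
  "plan": [
    {"tx":27,"ty":-8,"tz":0,"rx":0,"ry":0,"rz":-0.005},
    {"tx":26.5,"ty":-7.5,"tz":-10,"rx":0,"ry":0,"rz":0},
    {"tx":0,"ty":0,"tz":-35,"rx":0,"ry":0,"rz":0},
    {"tx":0,"ty":0,"tz":-35,"rx":0,"ry":0,"rz":0},
    {"tx":0,"ty":0,"tz":-30,"rx":0,"ry":0,"rz":0},
    {"tx":0,"ty":0,"tz":-15,"rx":0,"ry":0,"rz":0},
    {"tx":0,"ty":0,"tz":-9,"rx":0,"ry":0,"rz":0},
    {"tx":0,"ty":0,"tz":0,"rx":0,"ry":0,"rz":0},
    {"tx":0,"ty":0,"tz":0,"rx":0,"ry":0,"rz":0}
  ]
}}

```text
time: 13.3
tool_pos: [494.3, -348.0, 127.9]
tcp_rot: [3.141, -0.002, -0.209]
contact_force: [-0.4, -0.9, 0.9]
grip_width: 55.4
finger_force: 0.0
```

Emit:
{"name": "carry_out", "arguments": {
  "plan": [
    {"tx":0,"ty":0,"tz":0,"rx":0,"ry":0,"rz":0},
    {"tx":0,"ty":0,"tz":0,"rx":0,"ry":0,"rz":0},
    {"tx":0,"ty":0,"tz":0,"rx":0,"ry":0,"rz":0},
    {"tx":0,"ty":0,"tz":0,"rx":0,"ry":0,"rz":0},
    {"tx":0,"ty":0,"tz":0,"rx":0,"ry":0,"rz":0},
    {"tx":0,"ty":0,"tz":0,"rx":0,"ry":0,"rz":0},
    {"tx":0,"ty":0,"tz":0,"rx":0,"ry":0,"rz":0}
  ],
  "gripper": 1
}}

```text
time: 14.0
tool_pos: [493.6, -347.9, 126.7]
tcp_rot: [-3.141, 0.0, -0.21]
contact_force: [-0.2, -0.0, 0.2]
grip_width: 9.8
finger_force: 30.0
```

Emit:
{"name": "carry_out", "arguments": {
  "plan": [
    {"tx":0,"ty":0,"tz":11,"rx":0,"ry":0,"rz":0},
    {"tx":0,"ty":0,"tz":11,"rx":0,"ry":0,"rz":0},
    {"tx":0,"ty":0,"tz":0,"rx":0,"ry":0,"rz":0},
    {"tx":11,"ty":-2.3,"tz":0,"rx":0,"ry":0,"rz":0},
    {"tx":11,"ty":-2.3,"tz":0,"rx":0,"ry":0,"rz":0},
    {"tx":11,"ty":-2.3,"tz":0,"rx":0,"ry":0,"rz":0},
    {"tx":11,"ty":-2.3,"tz":0,"rx":0,"ry":0,"rz":0},
    {"tx":0,"ty":0,"tz":0,"rx":0,"ry":0,"rz":0},
    {"tx":0,"ty":0,"tz":30,"rx":0,"ry":0,"rz":0},
    {"tx":0,"ty":0,"tz":40,"rx":0,"ry":0,"rz":0},
    {"tx":0,"ty":0,"tz":45,"rx":0,"ry":0,"rz":0},
    {"tx":0,"ty":0,"tz":45,"rx":0,"ry":0,"rz":0}
  ]
}}

```text
time: 15.2
tool_pos: [536.7, -356.9, 310.3]
tcp_rot: [-3.141, 0.001, -0.21]
contact_force: [1.5, -0.3, -2.5]
grip_width: 10.0
finger_force: 30.0
```

Emit:
{"name": "carry_out", "arguments": {
  "plan": [
    {"tx":-1,"ty":43,"tz":0,"rx":0,"ry":0,"rz":0.134},
    {"tx":-1,"ty":43,"tz":0,"rx":0,"ry":0,"rz":0.134},
    {"tx":-1,"ty":43,"tz":0,"rx":0,"ry":0,"rz":0.134},
    {"tx":-1,"ty":43,"tz":0,"rx":0,"ry":0,"rz":0.134},
    {"tx":-1,"ty":43,"tz":0,"rx":0,"ry":0,"rz":0.134},
    {"tx":-1,"ty":43,"tz":0,"rx":0,"ry":0,"rz":0.134},
    {"tx":-1,"ty":43,"tz":0,"rx":0,"ry":0,"rz":0.134},
    {"tx":-1,"ty":43,"tz":0,"rx":0,"ry":0,"rz":0.134},
    {"tx":0,"ty":43,"tz":0,"rx":0,"ry":0,"rz":0.134},
    {"tx":0,"ty":43,"tz":0,"rx":0,"ry":0,"rz":0.134},
    {"tx":0,"ty":43,"tz":0,"rx":0,"ry":0,"rz":0.134},
    {"tx":0,"ty":43,"tz":0,"rx":0,"ry":0,"rz":0.134}
  ]
}}

```text
time: 16.4
tool_pos: [528.7, 160.2, 308.9]
tcp_rot: [3.141, 0.0, 1.403]
contact_force: [0.9, -0.3, -2.0]
grip_width: 9.7
finger_force: 30.0
```

Emit:
{"name": "carry_out", "arguments": {
  "plan": [
    {"tx":0,"ty":5,"tz":0,"rx":0,"ry":0,"rz":0},
    {"tx":0,"ty":0,"tz":0,"rx":0,"ry":0,"rz":0},
    {"tx":0,"ty":0,"tz":0,"rx":0,"ry":0,"rz":0}
  ]
}}

```text
time: 16.7
tool_pos: [529.4, 162.8, 308.7]
tcp_rot: [3.142, 0.001, 1.396]
contact_force: [-0.7, -1.0, -1.6]
grip_width: 9.9
finger_force: 30.0
```

```bash
python3 - <<'E'
from h import *
import pickle
m=bot.camera_model('wrist');pickle.dump(m,open('w4.pkl','wb'));o=bot.get_obs();print(o['tool_pos'],o['tcp_rot'],o['grip_width'])
w=bot.capture('wrist');t=bot.capture('top');s=bot.capture('side')
for n,i in(('w4',w),('t4',t),('s4',s)):cv2.imwrite(f'pics/{n}.png',i[:,:,::-1])
im=np.hstack([cv2.resize(w,(400,300)),cv2.resize(s[100:250,220:420],(400,300),interpolation=3)])
cv2.imwrite('pics/v4.png',im[:,:,::-1])
E
```

```text
[529.37844552 162.77101943 308.71964623] [3.14154259e+00 7.69882080e-04 1.39623879e+00] 9.875712136289433
```

View pics/v4.png

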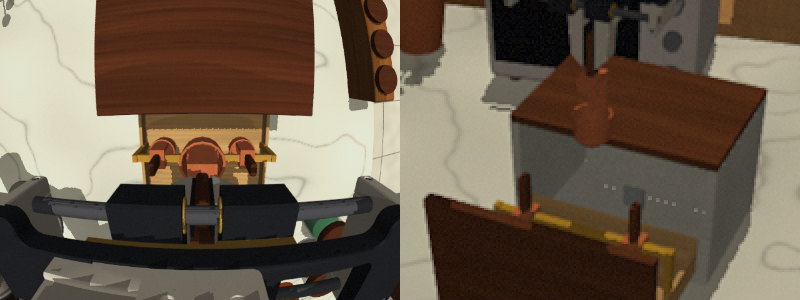

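The scoop hangs squarely above the gap between the bar and the carcass, in line between its neighbours. Lowering it now.

Emit:
{"name": "carry_out", "arguments": {
  "plan": [
    {"tx":0,"ty":0,"tz":-25,"rx":0,"ry":0,"rz":0},
    {"tx":0,"ty":0,"tz":-25,"rx":0,"ry":0,"rz":0},
    {"tx":0,"ty":0,"tz":-25,"rx":0,"ry":0,"rz":0},
    {"tx":0,"ty":0,"tz":-25,"rx":0,"ry":0,"rz":0},
    {"tx":0,"ty":0,"tz":-25,"rx":0,"ry":0,"rz":0},
    {"tx":0,"ty":0,"tz":-20,"rx":0,"ry":0,"rz":0},
    {"tx":0,"ty":0,"tz":-14,"rx":0,"ry":0,"rz":0},
    {"tx":0,"ty":0,"tz":0,"rx":0,"ry":0,"rz":0},
    {"tx":0,"ty":0,"tz":0,"rx":0,"ry":0,"rz":0}
  ]
}}

```text
time: 17.75
tool_pos: [530.0, 163.1, 150.2]
tcp_rot: [3.141, -0.0, 1.396]
contact_force: [-0.6, -0.5, -2.2]
grip_width: 9.9
finger_force: 30.0
```

Emit:
{"name": "carry_out", "arguments": {
  "plan": [
    {"tx":-1.4,"ty":-8,"tz":0,"rx":0,"ry":0,"rz":0},
    {"tx":-1.4,"ty":-8,"tz":0,"rx":0,"ry":0,"rz":0},
    {"tx":-1.4,"ty":-8,"tz":0,"rx":0,"ry":0,"rz":0},
    {"tx":-1.4,"ty":-8,"tz":0,"rx":0,"ry":0,"rz":0},
    {"tx":-1.4,"ty":-8,"tz":0,"rx":0,"ry":0,"rz":0},
    {"tx":0,"ty":0,"tz":0,"rx":0,"ry":0,"rz":0},
    {"tx":0,"ty":0,"tz":0,"rx":0,"ry":0,"rz":0}
  ]
}}

```text
time: 18.45
tool_pos: [522.6, 123.6, 149.8]
tcp_rot: [3.141, -0.0, 1.397]
contact_force: [-0.7, 0.1, -1.8]
grip_width: 9.5
finger_force: 30.0
```

```bash
python3 - <<'E'
from h import *
w=bot.capture('wrist');s=bot.capture('side')
im=np.hstack([cv2.resize(w,(400,300)),cv2.resize(s[130:250,250:410],(400,300),interpolation=3)])
cv2.imwrite('pics/v5.png',im[:,:,::-1]);print(bot.get_obs()['contact_force'])
E
```

```text
[ 0.42033581 -0.73338156 -1.87825667]
```

View pics/v5.png

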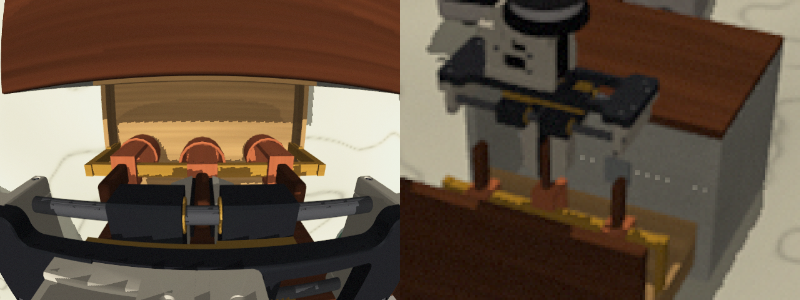

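The scoop's saddle is over the bar, between the two others. Lowering it onto the bar.

Emit:
{"name": "carry_out", "arguments": {
  "plan": [
    {"tx":0,"ty":-0.5,"tz":-5,"rx":0,"ry":0,"rz":0},
    {"tx":0,"ty":-0.5,"tz":-5,"rx":0,"ry":0,"rz":0},
    {"tx":0,"ty":0,"tz":-5,"rx":0,"ry":0,"rz":0},
    {"tx":0,"ty":0,"tz":-4,"rx":0,"ry":0,"rz":0},
    {"tx":0,"ty":0,"tz":-2,"rx":0,"ry":0,"rz":0},
    {"tx":0,"ty":0,"tz":-1,"rx":0,"ry":0,"rz":0},
    {"tx":0,"ty":0,"tz":0,"rx":0,"ry":0,"rz":0}
  ]
}}

```text
time: 19.25
tool_pos: [522.6, 122.8, 127.7]
tcp_rot: [-3.142, 0.0, 1.398]
contact_force: [-0.4, -0.1, -1.7]
grip_width: 9.9
finger_force: 30.0
```

Emit:
{"name": "carry_out", "arguments": {
  "plan": [
    {"tx":0,"ty":0,"tz":-0.7,"rx":0,"ry":0,"rz":0},
    {"tx":0,"ty":0,"tz":-0.5,"rx":0,"ry":0,"rz":0},
    {"tx":0,"ty":0,"tz":0,"rx":0,"ry":0,"rz":0}
  ]
}}

```text
time: 19.55
tool_pos: [522.7, 122.8, 126.7]
tcp_rot: [3.141, -0.0, 1.398]
contact_force: [-0.3, 0.3, -0.8]
grip_width: 9.5
finger_force: 30.0
```

Emit:
{"name": "carry_out", "arguments": {
  "plan": [
    {"tx":0,"ty":0,"tz":0,"rx":0,"ry":0,"rz":0},
    {"tx":0,"ty":0,"tz":0,"rx":0,"ry":0,"rz":0},
    {"tx":0,"ty":0,"tz":0,"rx":0,"ry":0,"rz":0},
    {"tx":0,"ty":0,"tz":0,"rx":0,"ry":0,"rz":0},
    {"tx":0,"ty":0,"tz":0,"rx":0,"ry":0,"rz":0}
  ],
  "gripper": 0.7
}}

```text
time: 20.05
tool_pos: [522.6, 122.8, 126.6]
tcp_rot: [3.141, 0.0, 1.398]
contact_force: [0.3, -0.3, 0.2]
grip_width: 27.4
finger_force: 0.0
```

Released. I'll rise slowly and go back out in front of the drawer.

Emit:
{"name": "carry_out", "arguments": {
  "plan": [
    {"tx":0,"ty":0,"tz":10,"rx":0,"ry":0,"rz":0},
    {"tx":0,"ty":0,"tz":20,"rx":0,"ry":0,"rz":0},
    {"tx":0,"ty":0,"tz":35,"rx":0,"ry":0,"rz":0},
    {"tx":0,"ty":0,"tz":40,"rx":0,"ry":0,"rz":0},
    {"tx":0,"ty":0,"tz":20,"rx":0,"ry":0,"rz":0},
    {"tx":-6,"ty":-35,"tz":0,"rx":0,"ry":0,"rz":0},
    {"tx":-6,"ty":-35,"tz":0,"rx":0,"ry":0,"rz":0},
    {"tx":-6,"ty":-35,"tz":0,"rx":0,"ry":0,"rz":0},
    {"tx":-6,"ty":-35,"tz":0,"rx":0,"ry":0,"rz":0},
    {"tx":-5,"ty":-30,"tz":0,"rx":0,"ry":0,"rz":0},
    {"tx":0,"ty":0,"tz":0,"rx":0,"ry":0,"rz":0}
  ],
  "gripper": 0.7
}}

```text
time: 21.15
tool_pos: [493.2, -50.2, 252.4]
tcp_rot: [3.141, 0.001, 1.394]
contact_force: [0.4, 0.1, 0.6]
grip_width: 27.3
finger_force: 0.0
```

```bash
python3 - <<'E'
from h import *
w=bot.capture('wrist');s=bot.capture('side');o=bot.get_obs();print(o['tool_pos'])
im=np.hstack([cv2.resize(w,(400,300)),cv2.resize(s[130:250,250:410],(400,300),interpolation=3)])
cv2.imwrite('pics/v6.png',im[:,:,::-1])
E
```

```text
[493.60172134 -47.48301608 252.17254784]
```

View pics/v6.png

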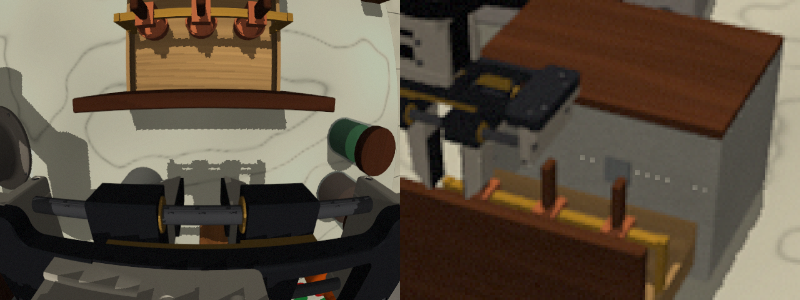

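All three scoops hang on the bar and the drawer is still open. Next I close the fingers, go down and start pushing.

Emit:
{"name": "carry_out", "arguments": {
  "plan": [
    {"tx":0,"ty":0,"tz":-40,"rx":0,"ry":0,"rz":0},
    {"tx":0,"ty":0,"tz":-40,"rx":0,"ry":0,"rz":0},
    {"tx":0,"ty":0,"tz":-31,"rx":0,"ry":0,"rz":0},
    {"tx":2,"ty":12,"tz":0,"rx":0,"ry":0,"rz":0},
    {"tx":2,"ty":12,"tz":0,"rx":0,"ry":0,"rz":0},
    {"tx":1,"ty":6,"tz":0,"rx":0,"ry":0,"rz":0},
    {"tx":0.7,"ty":4,"tz":0,"rx":0,"ry":0,"rz":0},
    {"tx":0.7,"ty":4,"tz":0,"rx":0,"ry":0,"rz":0},
    {"tx":0.7,"ty":4,"tz":0,"rx":0,"ry":0,"rz":0},
    {"tx":0.7,"ty":4,"tz":0,"rx":0,"ry":0,"rz":0},
    {"tx":0.7,"ty":4,"tz":0,"rx":0,"ry":0,"rz":0},
    {"tx":0.7,"ty":4,"tz":0,"rx":0,"ry":0,"rz":0}
  ],
  "gripper": 1
}}

```text
time: 22.45
tool_pos: [503.0, 6.8, 140.7]
tcp_rot: [3.141, 0.0, 1.397]
contact_force: [-0.2, -2.8, 1.4]
grip_width: 0.4
finger_force: 1.1
```

Emit:
{"name": "carry_out", "arguments": {
  "plan": [
    {"tx":1,"ty":5.5,"tz":0,"rx":0,"ry":0,"rz":0},
    {"tx":1,"ty":5.5,"tz":0,"rx":0,"ry":0,"rz":0},
    {"tx":1,"ty":5.5,"tz":0,"rx":0,"ry":0,"rz":0},
    {"tx":1,"ty":5.5,"tz":0,"rx":0,"ry":0,"rz":0},
    {"tx":1,"ty":5.5,"tz":0,"rx":0,"ry":0,"rz":0},
    {"tx":1,"ty":5.5,"tz":0,"rx":0,"ry":0,"rz":0},
    {"tx":1,"ty":5.5,"tz":0,"rx":0,"ry":0,"rz":0},
    {"tx":1,"ty":5.5,"tz":0,"rx":0,"ry":0,"rz":0},
    {"tx":1,"ty":5.5,"tz":0,"rx":0,"ry":0,"rz":0},
    {"tx":1,"ty":5.5,"tz":0,"rx":0,"ry":0,"rz":0},
    {"tx":1,"ty":5.5,"tz":0,"rx":0,"ry":0,"rz":0},
    {"tx":1,"ty":5.5,"tz":0,"rx":0,"ry":0,"rz":0}
  ]
}}

```text
time: 23.65
tool_pos: [514.5, 73.0, 140.4]
tcp_rot: [-3.141, 0.001, 1.398]
contact_force: [-1.9, -5.5, 3.1]
grip_width: 0.3
finger_force: 3.0
```

Emit:
{"name": "carry_out", "arguments": {
  "plan": [
    {"tx":1,"ty":5.5,"tz":0,"rx":0,"ry":0,"rz":0},
    {"tx":1,"ty":5.5,"tz":0,"rx":0,"ry":0,"rz":0},
    {"tx":1,"ty":5.5,"tz":0,"rx":0,"ry":0,"rz":0},
    {"tx":1,"ty":5.5,"tz":0,"rx":0,"ry":0,"rz":0},
    {"tx":1,"ty":5.5,"tz":0,"rx":0,"ry":0,"rz":0},
    {"tx":1,"ty":5.5,"tz":0,"rx":0,"ry":0,"rz":0},
    {"tx":1,"ty":5.5,"tz":0,"rx":0,"ry":0,"rz":0},
    {"tx":1,"ty":5.5,"tz":0,"rx":0,"ry":0,"rz":0},
    {"tx":1,"ty":5.5,"tz":0,"rx":0,"ry":0,"rz":0},
    {"tx":1,"ty":5.5,"tz":0,"rx":0,"ry":0,"rz":0},
    {"tx":1,"ty":5.5,"tz":0,"rx":0,"ry":0,"rz":0},
    {"tx":1,"ty":5.5,"tz":0,"rx":0,"ry":0,"rz":0}
  ]
}}

```text
time: 24.85
tool_pos: [525.9, 138.3, 140.4]
tcp_rot: [-3.14, 0.002, 1.398]
contact_force: [-4.6, -8.5, 4.5]
grip_width: 0.7
finger_force: 4.3
```

Emit:
{"name": "carry_out", "arguments": {
  "plan": [
    {"tx":0.5,"ty":3,"tz":0,"rx":0,"ry":0,"rz":0},
    {"tx":0.5,"ty":3,"tz":0,"rx":0,"ry":0,"rz":0},
    {"tx":0.5,"ty":3,"tz":0,"rx":0,"ry":0,"rz":0},
    {"tx":0.4,"ty":2,"tz":0,"rx":0,"ry":0,"rz":0},
    {"tx":0.4,"ty":2,"tz":0,"rx":0,"ry":0,"rz":0},
    {"tx":0.3,"ty":1.5,"tz":0,"rx":0,"ry":0,"rz":0},
    {"tx":0.2,"ty":1,"tz":0,"rx":0,"ry":0,"rz":0},
    {"tx":0.2,"ty":1,"tz":0,"rx":0,"ry":0,"rz":0},
    {"tx":0,"ty":0,"tz":0,"rx":0,"ry":0,"rz":0}
  ]
}}

```text
time: 25.75
tool_pos: [528.9, 155.1, 140.4]
tcp_rot: [-3.14, 0.001, 1.398]
contact_force: [-2.6, -4.5, 3.9]
grip_width: 0.8
finger_force: 2.9
```

Emit:
{"name": "carry_out", "arguments": {
  "plan": [
    {"tx":0.2,"ty":1,"tz":0,"rx":0,"ry":0,"rz":0},
    {"tx":0.1,"ty":0.8,"tz":0,"rx":0,"ry":0,"rz":0},
    {"tx":0,"ty":0,"tz":0,"rx":0,"ry":0,"rz":0}
  ]
}}

```text
time: 26.05
tool_pos: [529.2, 156.7, 140.4]
tcp_rot: [-3.14, 0.002, 1.398]
contact_force: [-3.5, -6.4, 4.8]
grip_width: 0.8
finger_force: 3.4
```

Emit:
{"name": "carry_out", "arguments": {
  "plan": [
    {"tx":0.1,"ty":0.6,"tz":0,"rx":0,"ry":0,"rz":0},
    {"tx":0.1,"ty":0.6,"tz":0,"rx":0,"ry":0,"rz":0},
    {"tx":0,"ty":0,"tz":0,"rx":0,"ry":0,"rz":0}
  ]
}}

```text
time: 26.35
tool_pos: [529.2, 157.1, 140.4]
tcp_rot: [-3.139, 0.003, 1.398]
contact_force: [-5.4, -9.7, 5.8]
grip_width: 0.2
finger_force: 5.3
```

Stop met. One small firm press, then retreat.

Emit:
{"name": "carry_out", "arguments": {
  "plan": [
    {"tx":0,"ty":0.6,"tz":0,"rx":0,"ry":0,"rz":0},
    {"tx":0,"ty":0,"tz":0,"rx":0,"ry":0,"rz":0},
    {"tx":-2,"ty":-10,"tz":0,"rx":0,"ry":0,"rz":0},
    {"tx":-5,"ty":-30,"tz":0,"rx":0,"ry":0,"rz":0},
    {"tx":-5,"ty":-30,"tz":0,"rx":0,"ry":0,"rz":0},
    {"tx":-5,"ty":-30,"tz":0,"rx":0,"ry":0,"rz":0},
    {"tx":-5,"ty":-30,"tz":0,"rx":0,"ry":0,"rz":0},
    {"tx":-5,"ty":-30,"tz":0,"rx":0,"ry":0,"rz":0},
    {"tx":0,"ty":0,"tz":40,"rx":0,"ry":0,"rz":0},
    {"tx":0,"ty":0,"tz":40,"rx":0,"ry":0,"rz":0},
    {"tx":0,"ty":0,"tz":0,"rx":0,"ry":0,"rz":0},
    {"tx":0,"ty":0,"tz":0,"rx":0,"ry":0,"rz":0}
  ]
}}

```text
time: 27.55
tool_pos: [503.6, -0.7, 221.0]
tcp_rot: [3.14, -0.001, 1.398]
contact_force: [-0.3, -0.3, -0.7]
grip_width: 0.1
finger_force: 0.0
```

```bash
python3 - <<'E'
from h import *
w=bot.capture('wrist');s=bot.capture('side');o=bot.get_obs();print(o['tool_pos'])
im=np.hstack([cv2.resize(w,(400,300)),cv2.resize(s[110:260,240:440],(400,300),interpolation=3)])
cv2.imwrite('pics/v7.png',im[:,:,::-1])
a=cv2.imread('pics/side0.png')[:,:,::-1].astype(int)
for u in (300,320,345,365):
  for n,i in(('old',a),('new',s.astype(int))):print(u,n,i[150:200:2,u].sum(1).tolist())
E
```

```text
[502.58198664  -0.64015554 219.35519982]
300 old [127, 124, 141, 129, 129, 131, 137, 65, 118, 205, 218, 198, 125, 135, 65, 50, 72, 86, 69, 62, 77, 64, 65, 66, 50]
300 new [133, 120, 135, 123, 71, 54, 70, 139, 83, 118, 94, 52, 68, 101, 69, 71, 70, 123, 113, 77, 76, 74, 53, 85, 75]
320 old [139, 142, 145, 138, 129, 130, 121, 136, 135, 96, 70, 214, 201, 196, 163, 131, 118, 83, 70, 49, 84, 58, 66, 74, 89]
320 new [142, 140, 130, 136, 119, 96, 83, 87, 97, 93, 92, 85, 132, 81, 37, 37, 190, 212, 215, 213, 157, 56, 66, 69, 88]
345 old [129, 131, 130, 130, 144, 154, 139, 136, 148, 140, 135, 136, 116, 71, 188, 201, 195, 172, 139, 115, 60, 63, 72, 67, 68]
345 new [130, 127, 135, 137, 147, 144, 132, 132, 133, 138, 126, 142, 107, 76, 199, 201, 198, 163, 134, 126, 74, 66, 69, 67, 65]
365 old [125, 130, 124, 117, 121, 130, 129, 137, 154, 137, 141, 133, 137, 135, 143, 77, 113, 215, 173, 172, 140, 136, 84, 59, 59]
365 new [127, 132, 127, 118, 136, 124, 142, 137, 143, 145, 140, 137, 141, 142, 143, 75, 112, 216, 178, 169, 140, 140, 74, 76, 75]
```

View pics/v7.png

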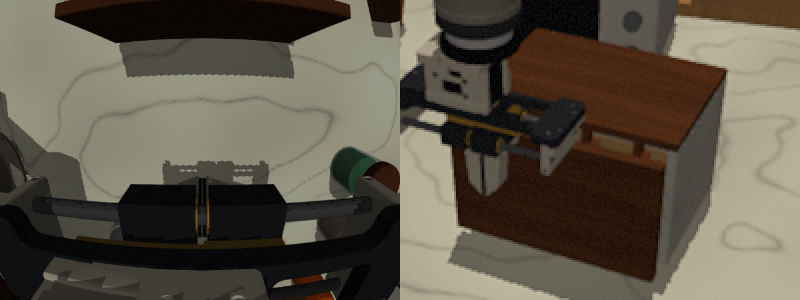

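The side view shows the drawer shut: the edge profiles at columns 345 and 365 match the start pictures. Scoop grips show in the gap behind the front.

```bash
python3 -c "
from plant import bot
print(bot.close_job())"
```

```text
the job is handed in; nothing more can be done
None
```

I hung the copper scoop on the drawer's bar between the other two, pushed the drawer shut to its stop so it latched, and handed the job in at about 28 s of the 72 s; the hand-in returned no verdict.

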